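# Strip the length stop of a vine-cutting jig

## Robot

A 7-joint arm with a two-finger parallel gripper is mounted at the origin on the work surface. World frame = base frame: x ahead of the robot, y to its left, z up, the work surface at z = 0. Lengths are in m, angles in rad, forces in N, time in s.
With the tool pointing down it reaches from about 0.425 to 0.875 m from the base axis. Payload 8.4 kg.
Tool frame: the origin (TCP) lies midway between the tips of the shut fingers; the grasp point (between the pads) lies 19 mm behind it; z points along the fingers, y is the line along which they close (so a half turn about z gives the same grasp; the last joint's range is limited). The gripper opens to 85 mm and grips with 20 to 120 N. Pads are 22 mm wide; open, the fingers measure 114 mm over their backs; the gripper's body (76 mm by 85 mm) begins 54 mm behind the grasp point. The pads swing forward as they close: fully open they stand 13 mm farther back than shut.
Start: joints at [1.123, 0.333, 0.04, 1.465, -0.013, 1.343, -0.059], TCP at [0.222, -0.611, 0.231] pointing down, gripper open.
Joint ranges: [-2.58, 2.58], [-0.38, 2.09], [-1.3, 1.39], [0.25, 2.4], [-1.5, 4.64], [0.08, 2.09], [-2.65, 2.65]. Speed limits (rad/s): [2.22, 2.22, 2.79, 2.79, 3.14, 3.14, 3.14].

## Interface

Orientations are given as [roll, pitch, yaw] about the fixed x, y, z axes, in that order (R = Rz(yaw) Ry(pitch) Rx(roll)).
In Python, from workcell import ctrl gives the robot as it stands. The module is installed in compiled form; this text tells all that it offers.
- The arm moves only by the tool carry_out, never from a script. Its argument "commands" is text: rows parted by semicolons, each of 4 numbers parted by spaces: the shift along the tool's x, y, z in mm, then the turn about the tool's z in degrees. In form: tx ty tz turn; .... A call has 1 to 20 rows; each row shifts and turns the commanded pose from where the row before left it, along the tool's axes as they then stand; what a row does not reach is not made up. A row lasts 1/10 s, in which the tool goes at most 50 mm and 8.59 degrees, less where a joint would pass 70% of its speed; a pose out of reach is approached as far as the arm can. A call is refused whole if a number of a shift passes 50 or a number of a turn 8.59, either way. A call with a gripper value outside its range is refused whole. "hand" is the closure in counts, from 0 (fully open) to 255 (shut), set as the call begins (left out, the last holds). The fingers move at their own pace and stop on an object; "force" is the grip in N (left out, the last holds). Time passes only in rows, so rows that do not move let the fingers close. It gives the time, the measured TCP pose, the force, the opening and the grip force at its end, in the units of the state.
- ctrl.observe(): the state, without advancing time (a new reading comes with each control period).
- ctrl.get_image(name): name is "side" or "top" or "wrist"; returns a dict with "frame" (420x560x3 uint8, red, green, blue), "depth" (420x560 float32, m along the optical axis (not along the pixel's ray), 0 where there is no reading), "fx", "fy", "cx", "cy" (pixels), "D" ([k1, k2, p1, p2, k3] as OpenCV has them; the pictures are not rectified), "xyz" and "rotation" of the camera in the world. Camera axes: x right, y down, z forward; pixel columns grow to the right and rows downward; lengths in m; the calibration is good to about 2 mm. A picture is of the moment at which its call begins.
- ctrl.job_done(): hands the job in; it is judged then, once.
The state is a dict: "time": time; "qpos": joint angles; "joint_vel": joint speeds; "joint_torque": joint torques, N m; "tcp_pos": TCP position; "tcp_rot": TCP orientation; "ft_force": force on the tool from outside, world axes, zero at the start; "torque": the same for the moment, N m; "gripper_width": finger opening in m; "grip_force": force on a finger pad.
Only numpy, scipy, OpenCV 4.12 (cv2) and the standard library are available. Lean on these libraries where they do the work, as an engineer would, in place of code of your own. Each camera call takes 0.05 s, during which the arm holds its last target. There are 200 camera calls.

## Task

On the cutting jig whose length stop is held by a wing nut, take the stop apart: lift the wing nut off the stud, then the spacer, then the stop bracket, one at a time in that order, and stand each one upright on the floor of the empty steel tray before you fetch the next. The nut is already off its thread, so everything lifts straight up; the other jig, with the round knob, stays as it is.

Things in the scene. Friction and masses are not known exactly. Their poses are not given: they have to be found in the camera images.
- nut_center (a point): Steel wing nut, top of the stack. Square body 26 x 26 mm, 44 mm tall, plain 14 mm bore; two ears (6 mm thick, upper half) spread along its own x to 35 mm from the axis: grip the body along its own y. The stud reaches 18 mm up into it; it lifts straight up without turning. Point: centre of the body, 22 mm above its underside; z up.
- spacer_center (a point): Aluminium spacer under the nut: round tube, 36 mm outside, 14 mm bore, 44 mm tall; lifts straight up, the stud ends 62 mm above its underside. Point: its centre, 22 mm above its underside; z up.
- bracket_grip (a point): Aluminium L bracket, lowest. Foot 36 wide, 105 long, 10 mm thick, 14 mm hole. At one end an upright leg, 36 mm wide (own x), 10 mm thick (own y), top 65 mm above the foot's underside. Point: in the leg, 40 mm above that underside; grip the leg here along own x. From it the stud hole is 80 mm and the foot's other end 100 mm along own +y; leg's outer face 5 mm along -y. z up.
- tray_in (a point): Empty shallow steel tray, fixed, 280 mm (own x) by 250 mm (own y), walls 4 mm thick, rim 20 mm above the inner floor. Point: centre of the inner floor, 4 mm above the table; z up.
- jig: Fixed jig with the wing nut: wooden block 90 x 140 mm, 25 mm high, carrying the bracket, the spacer and the nut on an upright 10 mm stud that ends 97 mm above the table. Origin: on the stud's axis at table height. The twin jig with a round dark knob is 114 mm high; a drinking glass and lower clutter (to 110 mm) stand in the work area.
Not all that is in view belongs to the job. What is shaped like the part that bears spacer_center but green is not meant. Of the things that look like the part that bears bracket_grip, the smaller one is meant.

How it is judged:
On the way, in this order (a step that is already met when the one before it is completed fails the run):
1. the wing nut stands in the tray while spacer and bracket are still on the stud (x of nut_center in the frame of tray_in between -0.135 and 0.135 m and y of nut_center in the frame of tray_in between -0.12 and 0.12 m and z of nut_center in the frame of tray_in below 0.032 m and angle between nut_center's own z axis and vertical below 0.15 rad and distance of each of spacer_center, bracket_grip from where it was at the start of the episode below 0.03 m), for 0.2 s.
2. the spacer stands in the tray too while the bracket is still on the stud (x of spacer_center in the frame of tray_in between -0.135 and 0.135 m and y of spacer_center in the frame of tray_in between -0.12 and 0.12 m and z of each of spacer_center, nut_center in the frame of tray_in below 0.032 m and angle between each of spacer_center, nut_center's own z axis and vertical below 0.15 rad and x of nut_center in the frame of tray_in between -0.135 and 0.135 m and y of nut_center in the frame of tray_in between -0.12 and 0.12 m and distance of bracket_grip from where it was at the start of the episode below 0.03 m), for 0.2 s.
3. the bracket stands in the tray too (x of bracket_grip in the frame of tray_in between -0.135 and 0.135 m and y of bracket_grip in the frame of tray_in between -0.12 and 0.12 m and z of bracket_grip in the frame of tray_in below 0.05 m and angle between each of bracket_grip, spacer_center, nut_center's own z axis and vertical below 0.15 rad and x of spacer_center in the frame of tray_in between -0.135 and 0.135 m and y of spacer_center in the frame of tray_in between -0.12 and 0.12 m and z of each of spacer_center, nut_center in the frame of tray_in below 0.032 m and x of nut_center in the frame of tray_in between -0.135 and 0.135 m and y of nut_center in the frame of tray_in between -0.12 and 0.12 m), for 0.2 s.
At the end, for the whole second after the job is handed in: Nut, spacer and bracket all stand upright (within 0.15 rad) on the tray floor: each listed point within 135 mm (tray x) and 120 mm (tray y) of the tray centre and at most 10 mm higher than when standing there (22, 22, 40 mm). Until fetched in turn, parts stay within 30 mm of their start (all of step 3); the robot touches nothing.
It also fails if it takes over 72 s, if anything falls off the work surface, if the arm or the gripper's body presses on something with over 40 N, if the wrist force passes 120 N, or if a joint passes its speed limit or range.

## Working session

There is one attempt and no reset: what is moved stays moved. The work goes in short steps, Python scripts to look and compute and a tool call to move; the robot and the scene stay as the last step left them, time stands still between calls to the robot, and variables do not carry over. Pictures are saved under pics/ and viewed, at most 10 in all, crops included, and the job is handed in when it is done.

Besides the shell and the picture viewer there is one more tool, called after ">>>" in YAML: its name, and indented under it one key for each argument. carry_out: Moves the arm, as the interface text tells. Its arguments: {"type":"object","properties":{"commands":{"type":"string"},"hand":{"type":"number"},"force":{"type":"number"}},"required":["commands"]}

```bash
mkdir -p pics
cat > h.py <<'E'
import numpy as np, cv2, pickle
from workcell import ctrl
def snap(n,tag):
    im=ctrl.get_image(n); pickle.dump(im,open(f'pics/{tag}.pkl','wb'))
    cv2.imwrite(f'pics/{tag}.png',cv2.cvtColor(im['frame'],cv2.COLOR_RGB2BGR)); return im
def load(tag): return pickle.load(open(f'pics/{tag}.pkl','rb'))
def cloud(im):
    K=np.array([[im['fx'],0,im['cx']],[0,im['fy'],im['cy']],[0,0,1.]])
    h,w=im['depth'].shape; u,v=np.meshgrid(np.arange(w),np.arange(h))
    p=cv2.undistortPoints(np.stack([u,v],-1).reshape(-1,1,2).astype(float),K,np.array(im['D'],float)).reshape(h,w,2)
    d=im['depth'].astype(float); c=np.dstack([p[...,0]*d,p[...,1]*d,d])
    from scipy.spatial.transform import Rotation as R
    r=np.array(im['rotation'],float); r=r if r.shape==(3,3) else R.from_euler('xyz',r).as_matrix()
    P=c@r.T+np.array(im['xyz']); P[d==0]=np.nan; return P
E
python3 - <<'E'
from h import *
s=ctrl.observe(); print(s)
for n in('top','side'):
    im=snap(n,n+'0'); print(n,im['xyz'],im['rotation'])
E
```

```text
{'time': 0.0, 'qpos': array([ 1.12282431,  0.33390902,  0.03982403,  1.46629218, -0.01339293,
        1.34331088, -0.05849103]), 'joint_vel': array([ 0.00030014, -0.00094177,  0.00074352,  0.00052795,  0.00103565,
        0.00120221,  0.00077189]), 'joint_torque': array([ 9.75232797e-04, -6.58568001e+01,  1.36539213e+00, -4.05566740e+01,
        1.66036090e-02,  1.27155366e-02,  1.43332768e-04]), 'tcp_pos': array([ 0.22197121, -0.61042315,  0.23041157]), 'tcp_rot': array([-3.13994179e+00,  1.02622665e-04,  3.48812205e-01]), 'ft_force': array([ 0.17663755, -0.9442462 , -0.6397579 ]), 'torque': array([-0.02294254, -0.06057496,  0.08007519]), 'grip_force': 0.0, 'gripper_width': 0.08593381109915484}
top [0.42044672 0.04720591 1.15275036] [-3.00884974  0.00937713 -1.57411575]
side [-0.06708846  0.64919951  0.62875195] [-2.10870167 -0.00900861 -2.34032676]
```

View pics/top0.png

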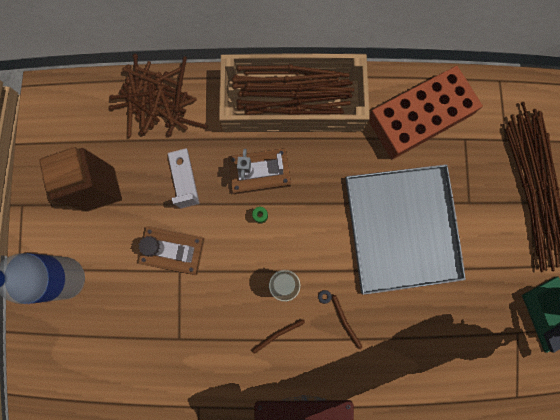

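View pics/side0.png

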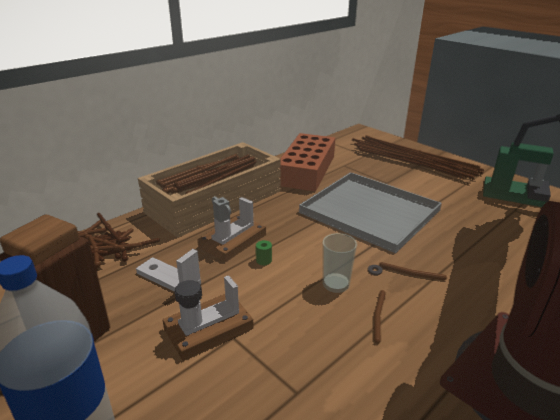

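The top picture shows the wing-nut jig at (260,170), with the nut at (243,163) and the leg at about (283,165). The tray is at (405,230), the knob jig at (170,250), and the glass at (284,285). Next I measure in the cloud.

Run:
```python
from h import *
im=load('top0');P=cloud(im)
f=cv2.cvtColor(im['frame'],cv2.COLOR_RGB2BGR)
c=cv2.resize(f[135:205,215:305],(0,0),fx=8,fy=8,interpolation=cv2.INTER_CUBIC);cv2.imwrite('pics/jig.png',c)
def at(n,u,v): print(n,P[v,u].round(4))
sub=P[140:200,220:300]
z=sub[...,2]
for lo,hi in((.125,.16),(.103,.16),(.082,.095),(.03,.038),(.02,.028)):
    m=(z>lo)&(z<hi); q=sub[m]
    print(lo,hi,m.sum(),q.mean(0).round(4),q.min(0).round(4),q.max(0).round(4))
# leg top
m=(z>.082)&(z<.096); q=sub[m]; vv=np.argwhere(m)+[140,220]; print(np.c_[vv,q.round(3)][:60].tolist())
for n,u,v in(('trayTL',355,182),('trayTR',444,172),('trayBR',456,272),('trayBL',368,285),('traymid',405,230)): at(n,u,v)
# max heights
g=P[...,2]
for n,(a,b,c_,d) in dict(glass=(265,305,265,305),crate=(215,370,50,135),brick=(370,485,65,160),green=(250,270,205,225),knob=(135,165,230,262)).items():
    s=P[c_:d,a:b].reshape(-1,3); s=s[s[:,2]>.02]; print(n,s.min(0).round(3),s.max(0).round(3))
```

```text
0.125 0.16 5 [0.6508 0.1318 0.1253] [0.6415 0.1201 0.125 ] [0.6637 0.144  0.1257]
0.103 0.16 204 [0.6522 0.1312 0.1194] [0.6191 0.1181 0.104 ] [0.6859 0.1451 0.1257]
0.082 0.095 98 [0.661  0.0718 0.089 ] [0.6392 0.0465 0.0823] [0.6831 0.1449 0.0942]
0.03 0.038 401 [0.658  0.0902 0.034 ] [0.6229 0.0465 0.0301] [0.6932 0.1626 0.038 ]
0.02 0.028 1302 [0.6538 0.1007 0.0241] [0.6053 0.0277 0.02  ] [0.7125 0.1755 0.028 ]
[[153.0, 280.0, 0.683, 0.051, 0.089], [154.0, 277.0, 0.681, 0.058, 0.089], [154.0, 278.0, 0.681, 0.055, 0.087], [154.0, 279.0, 0.681, 0.053, 0.089], [154.0, 280.0, 0.681, 0.051, 0.091], [155.0, 277.0, 0.679, 0.058, 0.089], [155.0, 278.0, 0.679, 0.055, 0.086], [155.0, 279.0, 0.678, 0.053, 0.09], [155.0, 280.0, 0.679, 0.051, 0.088], [156.0, 277.0, 0.677, 0.058, 0.086], [156.0, 278.0, 0.677, 0.055, 0.087], [156.0, 279.0, 0.677, 0.053, 0.087], [156.0, 280.0, 0.675, 0.051, 0.094], [157.0, 277.0, 0.673, 0.058, 0.091], [157.0, 278.0, 0.674, 0.055, 0.088], [157.0, 279.0, 0.674, 0.053, 0.088], [157.0, 280.0, 0.674, 0.051, 0.091], [157.0, 281.0, 0.674, 0.049, 0.088], [158.0, 277.0, 
[... 1228 characters left out ...]
9], [163.0, 281.0, 0.66, 0.049, 0.089], [164.0, 241.0, 0.657, 0.138, 0.094], [164.0, 242.0, 0.66, 0.137, 0.084], [164.0, 243.0, 0.658, 0.134, 0.093], [164.0, 244.0, 0.657, 0.131, 0.094], [164.0, 245.0, 0.657, 0.129, 0.096], [164.0, 250.0, 0.659, 0.118, 0.087], [164.0, 251.0, 0.66, 0.116, 0.083]]
trayTL [ 0.6321 -0.1295  0.0034]
trayTR [ 0.6565 -0.3512  0.006 ]
trayBR [ 0.4124 -0.372   0.0013]
trayBL [ 0.3855 -0.1554  0.002 ]
traymid [ 0.5151 -0.2478  0.0036]
glass [0.358 0.009 0.021] [0.422 0.076 0.108]
crate [ 0.757 -0.153  0.02 ] [0.921 0.189 0.108]
brick [ 0.69  -0.438  0.02 ] [ 0.909 -0.165  0.077]
green [0.533 0.082 0.02 ] [0.567 0.116 0.05 ]
knob [0.443 0.316 0.02 ] [0.516 0.385 0.118]
```

View pics/jig.png

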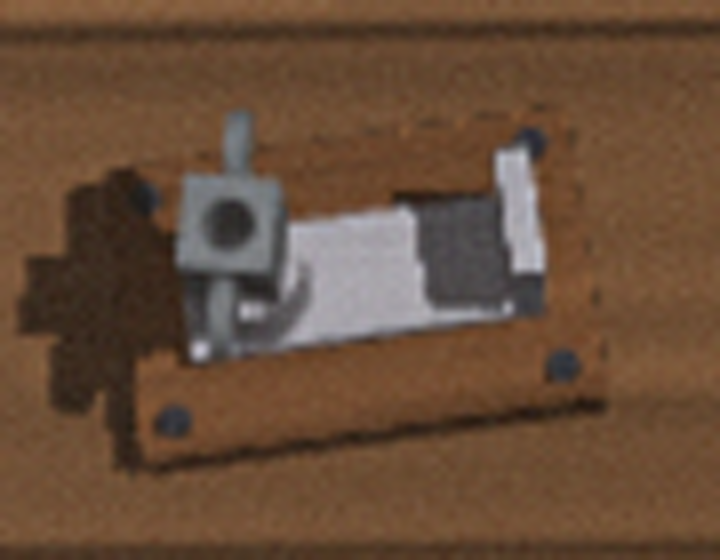

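The enlarged crop shows the nut body with corners (185,178), (285,183), (277,275) and (178,270). The ears run from (237,110) to (220,340), so the nut's yaw is about -0.06. The leg is at (520,210), giving a bracket yaw of about 0.16. The nut centre is about (0.652, 0.131) and the leg about (0.665, 0.053). I approach above the nut.

>>> carry_out:
  commands: "33 -27.5 0 0;33 -27.5 0 0;33 -27.5 0 0;33 -27.5 0 0;33 -27.5 0 0;33 -27.5 0 0;33 -27.5 0 0;33 -27.5 0 0;33 -27.5 0 0;33 -27.5 0 0;33 -27.5 0 0;33 -27.5 0 0;33 -27.5 0 0;33 -27.5 0 0;33 -27.5 0 0;33 -27.5 0 0;33 -27.5 0 0;33 -27.5 0 0;33 -27.5 0 0;33 -27.5 0 0"
  hand: 0
  force: 60

```text
time: 2.1
tcp_pos: [0.655, 0.1329, 0.2308]
tcp_rot: [-3.142, 0.001, 0.348]
ft_force: [1.7, -0.3, -0.1]
gripper_width: 0.0852
grip_force: 0.0
```

>>> carry_out:
  commands: "0 0 0 7.8;0 0 0 7.8;0 0 0 7.8;0 0 0 0;0 0 0 0"

```text
time: 2.6
tcp_pos: [0.6543, 0.1315, 0.231]
tcp_rot: [3.141, 0.001, -0.056]
ft_force: [-0.6, 0.3, -0.5]
gripper_width: 0.0853
grip_force: 0.0
```

```bash
cat >> h.py <<'E'
def delta(x,y,z,yaw=None):
    s=ctrl.observe(); p=s['tcp_pos']; w=s['tcp_rot'][2]; d=np.array([x,y,z])-p
    c,n=np.cos(w),np.sin(w)
    print('t',s['time'],'tcp',p.round(4),'rot',s['tcp_rot'].round(3),'q',s['qpos'].round(2),'F',s['ft_force'].round(1),'w',round(s['gripper_width'],4),s['grip_force'])
    print('tool mm',(1e3*np.array([c*d[0]+n*d[1],n*d[0]-c*d[1],-d[2]])).round(1), 'turn', None if yaw is None else round(-np.degrees(yaw-w),1))
E
python3 - <<'E'
from h import *
delta(.652,.131,.2,-.06)
im=snap('wrist','w1');P=cloud(im);z=P[...,2]
m=(z>.112)&(z<.132)&(abs(P[...,0]-.652)<.05)&(abs(P[...,1]-.131)<.05)
q=P[m][:,:2];r=cv2.minAreaRect(q.astype(np.float32)*1000);print(m.sum(),r,q.mean(0),np.median(z[m]))
m=(z>.08)&(z<.097)&(abs(P[...,0]-.665)<.04)&(abs(P[...,1]-.053)<.03)
q=P[m][:,:2];print(m.sum(),cv2.minAreaRect(q.astype(np.float32)*1000),np.median(z[m]))
E
```

```text
t 2.6 tcp [0.6543 0.1315 0.231 ] rot [ 3.141e+00  1.000e-03 -5.600e-02] q [ 0.08  0.41 -0.47  1.4   0.19  1.38 -2.02] F [-0.6  0.3 -0.5] w 0.0853 0.0
tool mm [-2.3  0.7 31. ] turn 0.3
1352 ((655.4671630859375, 132.4991912841797), (25.928428649902344, 68.48573303222656), 86.55609130859375) [0.65724916 0.13260106] 0.12298453115747127
556 ((665.809326171875, 54.1040153503418), (35.1484260559082, 10.614185333251953), 7.711071491241455) 0.0902986560889083
```

View pics/w1.png

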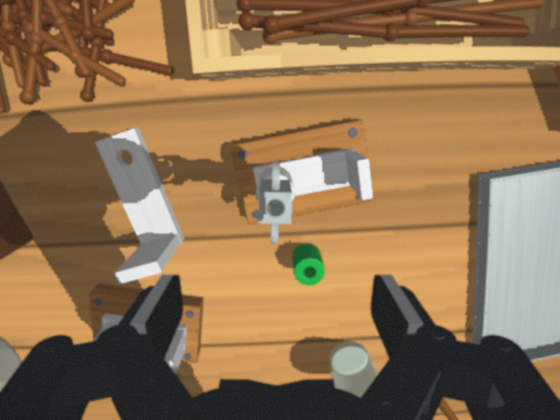

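The wrist view shows the nut at (276,205), the leg at (363,175), the green decoy at (308,263), and the glass at (350,360). The fit gives the nut at (0.6545, 0.132) and the leg at (0.666, 0.054) with yaw 0.134. I descend and grip.

>>> carry_out:
  commands: "0 -0.7 36 0;0 0 36 0;0 0 36 0;0 0 25 0;0 0 11 0;0 0 0 0;0 0 0 0"

```text
time: 3.35
tcp_pos: [0.6552, 0.1326, 0.0887]
tcp_rot: [-3.141, -0.001, -0.059]
ft_force: [0.2, -0.5, 0.4]
gripper_width: 0.0855
grip_force: 0.0
```

>>> carry_out:
  commands: "0 0 0 0;0 0 0 0;0 0 0 0;0 0 0 0;0 0 0 0;0 0 0 0;0 0 0 0;0 0 0 0;0 0 0 0;0 0 0 0"
  hand: 255

```text
time: 4.35
tcp_pos: [0.6548, 0.1324, 0.0879]
tcp_rot: [-3.141, -0.001, -0.06]
ft_force: [-1.4, -0.9, 5.4]
gripper_width: 0.025
grip_force: 59.0
```

>>> carry_out:
  commands: "0 0 -10 0;0 0 -15 0;0 0 -20 0;0 0 -25 0;0 0 0 0;-2 20 0 0;-2 30 0 0;-2 35 0 0;-2 35 0 0;-2 35 0 0;-2 35 0 0;-2 35 0 0;-2 35 0 0;-2 35 0 0;-2 35 0 0;-2 35 0 0;-2 30 0 0;-3 20 0 0;-2 15 0 0;0 0 0 0"

```text
time: 6.35
tcp_pos: [0.5989, -0.2977, 0.157]
tcp_rot: [3.141, 0.001, -0.063]
ft_force: [0.5, -0.8, -1.3]
gripper_width: 0.0254
grip_force: 58.9
```

Run:
```python
from h import *
delta(.6,-.295,.0145,-.06)
im=snap('top','t1');snap('wrist','w2')
P=cloud(im);z=P[...,2]
# tray rim
m=(z>.016)&(z<.032)&(P[...,0]>.34)&(P[...,0]<.68)&(P[...,1]>-.42)&(P[...,1]<-.08)
print(m.sum(),cv2.minAreaRect(P[m][:,:2].astype(np.float32)*1000))
```

```text
t 6.35 tcp [ 0.5989 -0.2977  0.157 ] rot [ 3.141e+00  1.000e-03 -6.300e-02] q [ 0.63  0.44 -0.31  1.49  0.14  1.24 -1.34] F [ 0.5 -0.8 -1.3] w 0.0254 58.93003284931183
tool mm [  1.   -2.8 142.5] turn -0.2
855 ((519.1942749023438, -246.4275665283203), (282.03350830078125, 253.37620544433594), 6.699038028717041)
```

View pics/w2.png

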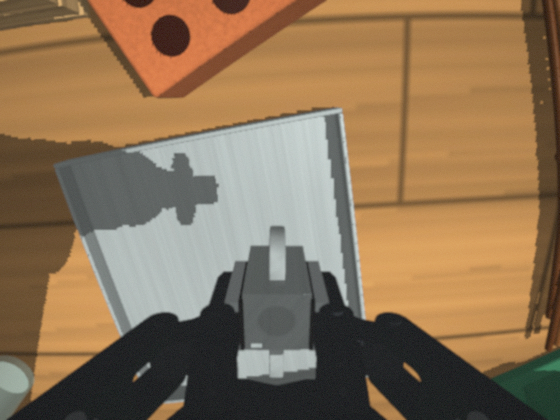

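The wrist view shows the nut gripped at (277,300) above the right half of the tray. The pale patch at (277,362) is unclear, so I check by depth that the spacer stayed on the stud.

Run:
```python
from h import *
P=cloud(load('top0' if 0 else 't1'));z=P[...,2]
m=(z>.06)&(z<.13)&(abs(P[...,0]-.655)<.03)&(abs(P[...,1]-.132)<.03)
q=P[m];print(m.sum(),q.mean(0),np.percentile(q[:,2],[5,50,95]),cv2.minEnclosingCircle(q[:,:2].astype(np.float32)*1000))
```

```text
210 [0.65234803 0.13080907 0.0781437 ] [0.06779816 0.07758242 0.0937903 ] ((653.5027465820312, 131.68350219726562), 18.107023239135742)
```

The spacer is still in place. Lowering the nut.

>>> carry_out:
  commands: "0 -5 20 0;0 -5 36 0;0 0 36 0;0 0 30 0;0 0 12 0;0 0 5 0;0 0 3 0;0 0 0 0;0 0 0 0"

```text
time: 7.35
tcp_pos: [0.6014, -0.2855, 0.0168]
tcp_rot: [3.141, -0.002, -0.06]
ft_force: [-0.0, -0.5, -1.2]
gripper_width: 0.0252
grip_force: 58.8
```

>>> carry_out:
  commands: "0 0 2 0;0 0 1 0;0 0 0 0;0 0 0 0;0 0 0 0"

```text
time: 7.85
tcp_pos: [0.6008, -0.2854, 0.0129]
tcp_rot: [3.141, -0.001, -0.06]
ft_force: [-0.3, 1.2, 4.8]
gripper_width: 0.0253
grip_force: 59.5
```

>>> carry_out:
  commands: "0 0 0 0;0 0 0 0;0 0 0 0;0 0 0 0;0 0 0 0;0 0 0 0"
  hand: 0

```text
time: 8.45
tcp_pos: [0.6005, -0.2852, 0.0122]
tcp_rot: [-3.142, 0.0, -0.06]
ft_force: [0.7, -0.0, 0.6]
gripper_width: 0.0856
grip_force: 0.0
```

>>> carry_out:
  commands: "0 0 -15 0;0 0 -30 0;0 0 -40 0;0 0 -40 0;0 0 -20 0;0 -20 0 0;2 -30 0 0;2 -35 0 0;2 -35 0 0;2 -35 0 0;2 -35 0 0;2 -35 0 0;2 -35 0 0;2 -35 0 0;2 -35 0 0;2 -35 0 0;2 -35 0 0;3 -15 0 0;0 0 0 0;0 0 0 0"

```text
time: 10.45
tcp_pos: [0.65, 0.1267, 0.1571]
tcp_rot: [3.141, 0.0, -0.06]
ft_force: [0.1, -0.6, -0.5]
gripper_width: 0.0851
grip_force: 0.0
```

Run:
```python
from h import *
delta(.6545,.132,.045,-.06)
P=cloud(snap('top','t2'));z=P[...,2]
m=(z>.03)&(z<.07)&(abs(P[...,0]-.6)<.06)&(abs(P[...,1]+.285)<.06)
q=P[m];print(m.sum(),q.mean(0),np.percentile(q[:,2],[5,50,95]))
P=cloud(snap('wrist','w3'));z=P[...,2]
m=(z>.07)&(z<.085)&(abs(P[...,0]-.654)<.03)&(abs(P[...,1]-.132)<.03)
q=P[m];print(m.sum(),q.mean(0),cv2.minEnclosingCircle(q[:,:2].astype(np.float32)*1000))
```

```text
t 10.45 tcp [0.65   0.1267 0.1571] rot [ 3.141  0.    -0.06 ] q [ 0.09  0.45 -0.47  1.5   0.21  1.24 -2.04] F [ 0.1 -0.6 -0.5] w 0.0851 0.0
tool mm [  4.2  -5.6 112.1] turn 0.0
205 [ 0.59928206 -0.28506363  0.04350312] [0.03190343 0.04537946 0.04973091]
1712 [0.65728529 0.13247527 0.07881692] ((655.2280883789062, 132.77587890625), 17.953989028930664)
```

>>> carry_out:
  commands: "4.5 -6 0 0;0 0 20 0;0 0 36 0;0 0 35 0;0 0 14 0;0 0 6 0;0 0 0 0;0 0 0 0"

```text
time: 11.35
tcp_pos: [0.6562, 0.1336, 0.0481]
tcp_rot: [-3.141, -0.002, -0.06]
ft_force: [-0.2, 1.0, 0.0]
gripper_width: 0.0854
grip_force: 0.0
```

>>> carry_out:
  commands: "0 0 0 0;0 0 0 0;0 0 0 0;0 0 0 0;0 0 0 0;0 0 0 0;0 0 0 0;0 0 0 0;0 0 0 0"
  hand: 255

```text
time: 12.25
tcp_pos: [0.6555, 0.1333, 0.0473]
tcp_rot: [-3.141, -0.001, -0.06]
ft_force: [-1.0, -0.3, 6.1]
gripper_width: 0.0355
grip_force: 59.1
```

>>> carry_out:
  commands: "0 0 -10 0;0 0 -15 0;0 0 -25 0;0 0 -30 0;0 0 -20 0;0 0 0 0;-4 20 0 0;-4 30 0 0;-4 30 0 0;-4 30 0 0;-4 30 0 0;-4 30 0 0;-4 30 0 0;-4 30 0 0;-4 30 0 0;-4 30 0 0;-4 20 0 0;-4 15 0 0;0 0 0 0;0 0 0 0"

```text
time: 14.25
tcp_pos: [0.5879, -0.1872, 0.1462]
tcp_rot: [-3.141, 0.0, -0.059]
ft_force: [-0.5, 0.5, -0.9]
gripper_width: 0.0353
grip_force: 59.9
```

Run:
```python
from h import *
delta(.588,-.188,.017,-.06)
P=cloud(snap('top','t3'));z=P[...,2]
m=(z>.08)&(z<.097)&(abs(P[...,0]-.665)<.04)&(abs(P[...,1]-.053)<.03)
q=P[m][:,:2];print(m.sum(),cv2.minAreaRect(q.astype(np.float32)*1000),np.median(z[m]))
```

```text
t 14.25 tcp [ 0.5879 -0.1872  0.1462] rot [-3.141  0.    -0.059] q [ 0.53  0.35 -0.36  1.64  0.13  1.18 -1.49] F [-0.5  0.5 -0.9] w 0.0353 59.86829549074173
tool mm [  0.2   0.8 129.2] turn 0.0
73 ((664.8662109375, 52.28417205810547), (36.4712028503418, 9.80495834350586), 7.838759899139404) 0.08845264722231971
```

>>> carry_out:
  commands: "0 0 20 0;0 0 36 0;0 0 36 0;0 0 20 0;0 0 10 0;0 0 4 0;0 0 2 0;0 0 1 0;0 0 0 0;0 0 0 0;0 0 0 0"

```text
time: 15.4
tcp_pos: [0.588, -0.1885, 0.0179]
tcp_rot: [3.141, -0.001, -0.06]
ft_force: [0.3, 0.7, -1.2]
gripper_width: 0.0348
grip_force: 59.9
```

>>> carry_out:
  commands: "0 0 1.5 0;0 0 0 0;0 0 0 0;0 0 0 0"

```text
time: 15.8
tcp_pos: [0.5881, -0.1884, 0.0163]
tcp_rot: [3.141, -0.001, -0.06]
ft_force: [-0.7, -1.1, 6.0]
gripper_width: 0.0351
grip_force: 60.4
```

>>> carry_out:
  commands: "0 0 0 0;0 0 0 0;0 0 0 0;0 0 0 0;0 0 0 0;0 0 0 0"
  hand: 0

```text
time: 16.4
tcp_pos: [0.5877, -0.1883, 0.0158]
tcp_rot: [-3.142, 0.0, -0.06]
ft_force: [0.2, -0.5, 0.5]
gripper_width: 0.0854
grip_force: 0.0
```

Run:
```python
from h import *
delta(.666,.054,.18,1.704)
```

```text
t 16.4 tcp [ 0.5877 -0.1883  0.0158] rot [-3.142  0.    -0.06 ] q [ 0.51  0.49 -0.34  1.74  0.19  0.94 -1.54] F [ 0.2 -0.5  0.5] w 0.0854 0.0
tool mm [  63.7 -246.5 -164.2] turn -101.0
```

>>> carry_out:
  commands: "0 0 -14 0;0 0 -30 0;0 0 -40 0;0 0 -40 0;0 0 -40 0;6 -20 0 0;8 -30 0 0;8 -33 0 0;8 -33 0 0;8 -33 0 0;8 -33 0 0;8 -33 0 0;6 -20 0 0;4 -11 0 0;0 0 0 0"

```text
time: 17.9
tcp_pos: [0.6665, 0.0551, 0.1804]
tcp_rot: [-3.141, -0.0, -0.057]
ft_force: [-0.0, -0.5, 0.5]
gripper_width: 0.0854
grip_force: 0.0
```

>>> carry_out:
  commands: "0 0 0 -8.4;0 0 0 -8.4;0 0 0 -8.4;0 0 0 -8.4;0 0 0 -8.4;0 0 0 -8.4;0 0 0 -8.4;0 0 0 -8.4;0 0 0 -8.4;0 0 0 -8.4;0 0 0 -8.4;0 0 0 -8.4;0 0 0 0;0 0 0 0"

```text
time: 19.3
tcp_pos: [0.6662, 0.0518, 0.1799]
tcp_rot: [-3.141, 0.001, 1.693]
ft_force: [-0.3, -0.5, -1.0]
gripper_width: 0.0854
grip_force: 0.0
```

Run:
```python
from h import *
delta(.6655,.0535,.047,1.706)
P=cloud(snap('wrist','w4'));z=P[...,2]
m=(z>.08)&(z<.097)&(abs(P[...,0]-.665)<.04)&(abs(P[...,1]-.053)<.03)
q=P[m][:,:2];print(m.sum());print(cv2.minAreaRect(q.astype(np.float32)*1000),np.median(z[m])) if m.sum()>5 else 0
P=cloud(snap('top','t4'));z=P[...,2]
m=(z>.03)&(z<.07)&(abs(P[...,0]-.6)<.09)&(abs(P[...,1]+.24)<.1)
for s in(P[...,1]<-.237,P[...,1]>-.237):
    q=P[m&s];print(len(q),q.mean(0),np.percentile(q[:,2],[5,50,95]))
```

```text
t 19.3 tcp [0.6662 0.0518 0.1799] rot [-3.141e+00  1.000e-03  1.693e+00] q [ 0.4   0.51 -0.77  1.45  0.36  1.33 -0.27] F [-0.3 -0.5 -1. ] w 0.0854 0.0
tool mm [  1.8  -0.5 132.9] turn -0.7
795
((665.5471801757812, 54.11899185180664), (35.80160140991211, 10.848639488220215), 8.168171882629395) 0.09002504666734559
206 [ 0.59927783 -0.28490835  0.04356974] [0.03196799 0.04567105 0.05027773]
148 [ 0.58846272 -0.19168178  0.04659555] [0.04038835 0.04699724 0.05086677]
```

>>> carry_out:
  commands: "2 -0.5 20 -1;0 0 36 0;0 0 36 0;0 0 25 0;0 0 10 0;0 0 5 0;0 0 0 0;0 0 0 0"

```text
time: 20.2
tcp_pos: [0.6665, 0.0556, 0.0494]
tcp_rot: [3.14, 0.0, 1.717]
ft_force: [0.6, -0.7, 0.0]
gripper_width: 0.0853
grip_force: 0.0
```

>>> carry_out:
  commands: "0 0 0 0;0 0 0 0;0 0 0 0;0 0 0 0;0 0 0 0;0 0 0 0;0 0 0 0;0 0 0 0;0 0 0 0"
  hand: 255
  force: 100

```text
time: 21.1
tcp_pos: [0.666, 0.0553, 0.0485]
tcp_rot: [3.141, 0.0, 1.717]
ft_force: [-2.2, -0.8, 6.0]
gripper_width: 0.0346
grip_force: 99.7
```

>>> carry_out:
  commands: "0 0 -8 0;0 0 -12 0;0 0 -20 0;0 0 -25 0;0 0 -25 0;0 0 -10 0;0 0 0 0;-12 -9 0 0;-24 -18 0 0;-30 -22.5 0 0;-30 -22.5 0 0;-30 -22.5 0 0;-30 -22.5 0 0;-30 -22.5 0 0;-30 -22.5 0 0;-30 -22.5 0 0;-30 -22.5 0 0;-24 -18 0 0;-14 -11 0 0;-6 -5 0 0"

```text
time: 23.1
tcp_pos: [0.4708, -0.2988, 0.1462]
tcp_rot: [-3.139, -0.001, 1.713]
ft_force: [0.2, -0.3, -2.5]
gripper_width: 0.0341
grip_force: 99.9
```

>>> carry_out:
  commands: "0 0 0 0;0 0 0 0"

```text
time: 23.3
tcp_pos: [0.4739, -0.2952, 0.1474]
tcp_rot: [-3.141, -0.001, 1.718]
ft_force: [0.1, 0.5, -2.3]
gripper_width: 0.0343
grip_force: 99.9
```

Run:
```python
from h import *
delta(.4746,-.297,.0175,1.717)
snap('side','s5')
```

```text
t 23.3 tcp [ 0.4739 -0.2952  0.1474] rot [-3.141e+00 -1.000e-03  1.718e+00] q [ 1.08  0.28 -0.7   1.77  0.2   1.16  0.47] F [ 0.1  0.5 -2.3] w 0.0343 99.88862156867981
tool mm [ -1.9   0.4 129.9] turn 0.1
```

View pics/s5.png

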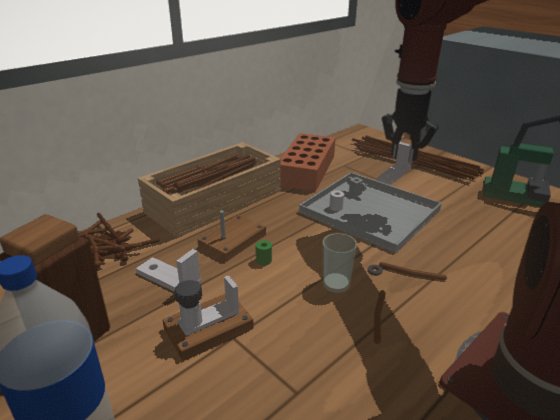

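The side view shows the stud bare at (222,225), the nut and spacer standing in the tray at (355,185) and (337,200), and the bracket held level at (405,160). Lowering it.

>>> carry_out:
  commands: "0 0 20 0;0 0 36 0;0 0 36 0;0 0 20 0;0 0 9 0;0 0 4 0;0 0 2 0;0 0 1 0;0 0 0 0;0 0 0 0;0 0 0 0"

```text
time: 24.45
tcp_pos: [0.4748, -0.2957, 0.0263]
tcp_rot: [-3.14, 0.003, 1.719]
ft_force: [-27.9, 13.0, 71.4]
gripper_width: 0.0347
grip_force: 108.4
```

>>> carry_out:
  commands: "0 0 -4 0;0 0 -5 0;0 0 -10 0;0 0 -5 0;0 0 0 0"

```text
time: 24.95
tcp_pos: [0.4744, -0.2965, 0.0446]
tcp_rot: [3.141, 0.001, 1.717]
ft_force: [-0.5, -0.1, -2.1]
gripper_width: 0.0345
grip_force: 100.0
```

Run:
```python
from h import *
delta(.4746,-.297,.0175,1.717)
im=snap('side','s6');P=cloud(im);t=snap('top','t6')
a=cv2.cvtColor(im['frame'],cv2.COLOR_RGB2BGR)[100:260,290:460]
b=cv2.cvtColor(t['frame'],cv2.COLOR_RGB2BGR)[155:305,335:475]
cv2.imwrite('pics/c6.png',np.hstack([cv2.resize(a,(400,400),interpolation=2),cv2.resize(b,(400,400),interpolation=2)]))
Q=cloud(t)
for Z in (P,Q):
    z=Z[...,2]
    m=(z>.01)&(z<.06)&(abs(Z[...,0]-.465)<.03)&(Z[...,1]>-.285)&(Z[...,1]<-.16)
    q=Z[m]; 
    for y in np.arange(-.28,-.16,.015):
        s=q[abs(q[:,1]-y)<.0075]
        if len(s): print(round(y,3),len(s),s.min(0).round(3),s.max(0).round(3),np.median(s[:,2]).round(4))
```

```text
t 24.95 tcp [ 0.4744 -0.2965  0.0446] rot [3.141e+00 1.000e-03 1.717e+00] q [ 1.03  0.41 -0.66  1.86  0.3   0.97  0.39] F [-0.5 -0.1 -2.1] w 0.0345 100.04839539527893
tool mm [-0.5  0.1 27.1] turn 0.0
-0.28 48 [ 0.448 -0.285  0.025] [ 0.495 -0.273  0.06 ] 0.0326
-0.265 49 [ 0.451 -0.272  0.022] [ 0.487 -0.258  0.036] 0.0326
-0.25 48 [ 0.45  -0.257  0.025] [ 0.487 -0.243  0.037] 0.0328
-0.235 47 [ 0.446 -0.242  0.025] [ 0.483 -0.228  0.036] 0.0335
-0.22 57 [ 0.445 -0.227  0.023] [ 0.483 -0.213  0.035] 0.0332
-0.205 73 [ 0.442 -0.212  0.023] [ 0.481 -0.198  0.036] 0.0327
-0.19 26 [ 0.444 -0.197  0.024] [ 0.476 -0.192  0.037] 0.031
-0.28 85 [ 0.454 -0.285  0.027] [ 0.495 -0.273  0.053] 0.0317
-0.265 102 [ 0.45  -0.272  0.026] [ 0.487 -0.258  0.036] 0.0312
-0.25 99 [ 0.45  -0.257  0.027] [ 0.485 -0.243  0.036] 0.032
-0.235 95 [ 0.447 -0.242  0.028] [ 0.483 -0.228  0.036] 0.0319
-0.22 81 [ 0.445 -0.227  0.021] [ 0.482 -0.213  0.036] 0.0327
-0.205 104 [ 0.443 -0.212  0.022] [ 0.478 -0.198  0.04 ] 0.0329
-0.19 1 [ 0.476 -0.197  0.029] [ 0.476 -0.197  0.029] 0.0287
```

View pics/c6.png

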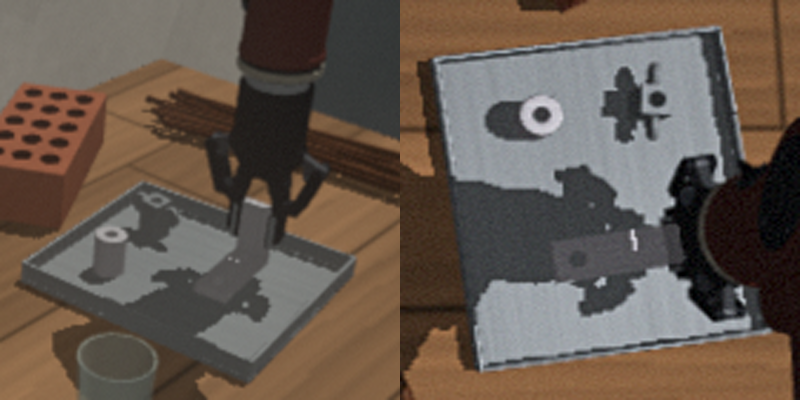

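Both views show the bracket level in the tray and clear of the walls. The contact was the tray floor itself: the foot's underside started at 25 mm, so my target was 9 mm too low. I lower gently to TCP z of about 0.0265.

>>> carry_out:
  commands: "0 0 8 0;0 0 6 0;0 0 2 0;0 0 0 0;0 0 0 0;0 0 0 0"

```text
time: 25.65
tcp_pos: [0.4737, -0.2962, 0.0276]
tcp_rot: [-3.142, -0.0, 1.717]
ft_force: [0.2, -0.1, -2.0]
gripper_width: 0.0345
grip_force: 100.5
```

>>> carry_out:
  commands: "0 0 1 0;0 0 0 0;0 0 0 0"

```text
time: 25.95
tcp_pos: [0.4739, -0.2963, 0.0269]
tcp_rot: [3.141, 0.0, 1.717]
ft_force: [-0.8, 0.5, 0.0]
gripper_width: 0.0345
grip_force: 100.7
```

>>> carry_out:
  commands: "0 0 0.5 0;0 0 0 0;0 0 0 0"

```text
time: 26.25
tcp_pos: [0.4739, -0.2964, 0.0268]
tcp_rot: [3.142, 0.0, 1.717]
ft_force: [-2.2, 1.4, 4.4]
gripper_width: 0.0344
grip_force: 100.8
```

>>> carry_out:
  commands: "0 0 0 0;0 0 0 0;0 0 0 0;0 0 0 0;0 0 0 0;0 0 0 0"
  hand: 0

```text
time: 26.85
tcp_pos: [0.4738, -0.2963, 0.0263]
tcp_rot: [3.142, -0.0, 1.717]
ft_force: [0.4, -0.3, -0.4]
gripper_width: 0.0856
grip_force: 0.0
```

>>> carry_out:
  commands: "0 0 -10 0;0 0 -20 0;0 0 -35 0;0 0 -35 0;0 0 -40 0;0 0 -30 0;0 0 0 0;0 0 0 0;0 0 0 0;0 0 0 0"

```text
time: 27.85
tcp_pos: [0.4731, -0.296, 0.1952]
tcp_rot: [-3.14, -0.002, 1.717]
ft_force: [-0.4, 0.6, -0.2]
gripper_width: 0.0854
grip_force: 0.0
```

Run:
```python
from h import *
im=snap('side','s7');P=cloud(im);z=P[...,2]
a=cv2.cvtColor(im['frame'],cv2.COLOR_RGB2BGR)[100:260,290:460];cv2.imwrite('pics/c7.png',cv2.resize(a,(510,480),interpolation=2))
m=(z>.05)&(z<.09)&(abs(P[...,0]-.474)<.03)&(abs(P[...,1]+.297)<.02);q=P[m];print(q.mean(0),q[:,2].max())
```

```text
[ 0.47250526 -0.2921914   0.06145074] 0.0711351071578098
```

View pics/c7.png

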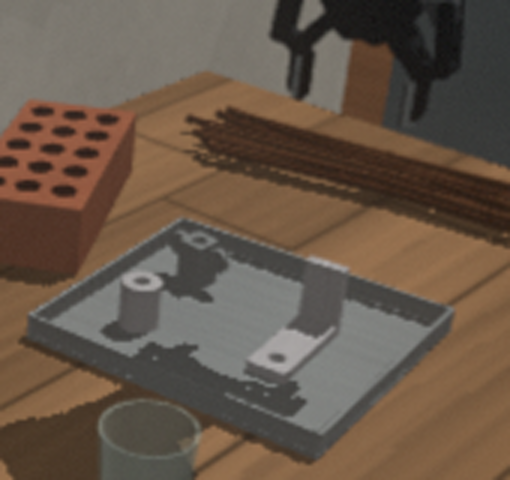

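The nut (200,240), spacer (140,300) and bracket (300,330) all stand upright in the tray, and the gripper is clear of them. Handing in.

```bash
python3 -c "
from workcell import ctrl
print(ctrl.job_done())"
```

```text
the job is handed in; nothing more can be done
None
```

The wing nut, spacer and bracket were lifted off in that order and stand upright in the tray, and I handed the job in at about 28 s of the 72 s; the hand-in returned no verdict. While being set down, the bracket was briefly pressed on the tray floor, with a wrist force of about 78 N at the reading (limit 120 N).

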